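# Press the marked take-away tub shut

## Robot

A 6-joint arm with a two-finger parallel gripper is mounted at the origin on the work surface. World frame = base frame: x ahead of the robot, y to its left, z up, the work surface at z = 0. Lengths are in m, angles in rad, forces in N, time in s.
With the tool pointing down it reaches from about 0.225 to 0.875 m from the base axis. Payload 3.4 kg.
Tool frame: the origin (TCP) lies between the finger pads; the fingertips stand 11 mm ahead of it and the grasp point (between the pads) lies 8 mm behind it (tips_ahead is the distance from the TCP to the fingertips, in m); z points along the fingers, x is the direction in which the jaws open and shut, and the axes are right-handed (so a half turn about z gives the same grasp; the last joint's range is limited). The gripper opens to 85 mm and grips with 20 to 120 N. Pads are 22 mm wide; open, the fingers measure 114 mm over their backs; the gripper's body (76 mm by 85 mm) begins 54 mm behind the grasp point. The pads swing forward as they close: fully open they stand 13 mm farther back than shut.
Start: joints at [1.011, 0.276, 1.505, -0, 1.361, -0.121], TCP at [0.244, 0.521, 0.242] pointing down, gripper open.
Joint ranges: [-2.89, 2.89], [-0.75, 2.08], [0.22, 2.7], [-1.18, 4.32], [0.11, 2.71], [-2.7, 2.7]. Speed limits (rad/s): [2.57, 2.57, 3.14, 3.14, 3.14, 3.14].

## Interface

Orientations are given as a unit quaternion [w, x, y, z].
In Python, from rig import get_state, get_image, sign_off, masks_of, tips_ahead gives the robot as it stands.
- The arm moves only by the tool play_rows, never from a script. Its argument "series" is a list of rows, each an object of numbers: "fingers": the closure, from -1 (fully open) to 1 (shut); "dx", "dy", "dz": the shift along the world's x, y, z in mm; "turn": the turn about the world's z in rad. A call has 1 to 20 rows; each row shifts and turns the pose as measured when the row begins; what a row does not reach is not made up. A row lasts 1/12 s, in which the tool goes at most 41.7 mm and 7.16 degrees, less where a joint would pass 70% of its speed; a pose out of reach is approached as far as the arm can. A call with a gripper value outside its range is refused whole. The fingers move at their own pace and stop on an object; "squeeze" is the grip in N (left out, the last holds). Time passes only in rows, so rows that do not move let the fingers close. It gives the time, the measured TCP pose, the force and the opening at its end, in the units of the state.
- get_state(): the state, without advancing time (a new reading comes with each control period).
- get_image(name): name is "side" or "top"; returns a dict with "pixels" (480x640x3 uint8, red, green, blue), "vfov" (degrees; the focal length in pixels is half the picture's height over the tangent of half this angle, whatever the lens; pixels are square), "cx", "cy" (the principal point, pixels), "rvec" (rotation vector, rad) and "tvec" (3), from world to camera coordinates, as OpenCV has them. Camera axes: x right, y down, z forward; pixel columns grow to the right and rows downward; lengths in m; the calibration is good to about 2 mm. A picture is of the moment at which its call begins. There is no depth.
- sign_off(): hands the job in, once; it reports no verdict.
Trained networks look in a picture, given as the dict that the camera call returned (one of the last four; its "shot" number tells which), for a name from the list of things; names that differ only in an ending like _2 or _b are one class to them, and where a whole thing is asked for, a point or a joint stands for the part that bears it (a point fixed in the world has none). Each returns a list of dicts, best first, with "p" (0 to 1); they miss things now and then, are a little off and sometimes report something else, mostly with a low value. They report only what shows in the picture. A call takes as long as a camera call. They do not tell look-alikes from the thing itself.
- masks_of(picture, label): "region" (480x640 bool, what is visible of it) and "xy" ([column, row] in pixels, amid what is visible of it).
The state is a dict: "clock": time; "qpos": joint angles; "qd": joint speeds; "effort": joint torques, N m; "position": TCP position; "ee_rot": TCP orientation; "contact_force": force on the tool from outside, world axes, zero at the start; "moment": the same for the moment, N m; "width": finger opening in m.
Only numpy, scipy, OpenCV 4.12 (cv2) and the standard library are available. Lean on these libraries where they do the work, as an engineer would, in place of code of your own. Each camera call takes 0.05 s, during which the arm holds its last target. There are 200 camera calls.

## Task

Three clear tubs of bread rolls stand with their lids ajar: set the fingertips on the orange dot and gently press that lid down until it is fully shut, then draw back clear of it. Pick nothing up, do not shove the tub about or open its lid wider, and leave the other two tubs with their lids ajar, the squeeze bottle and the small steel bowl untouched where they are.

Things in the scene. Friction and masses are not known exactly. Their poses are not given: they have to be found in the camera images.
- tub_orange: Clear take-away tub of bread rolls, about 0.43 kg, loose; its lid carries the orange dot (the tub to be shut). Box 130 mm deep (x), 150 mm wide (y), 50 mm high, walls 3 mm. Origin: centre of its underside, on the table. z is up; the lid's hinge is on its +x side, the lid's free edge on its -x side (roughly towards the robot).
- lid_orange (a joint): Hinge of the orange-dot clear lid, rad: 0 = fully shut, grows as the free edge rises; starts at 0.3 to 0.75. Hinge line: along the tub's y, 65 mm from its origin towards +x, 50 mm up. The lid stays where left; about 1 N near the dot moves it. Lid plate 134 x 156 x 3 mm, on it a flat dome 100 x 120 mm, top 15 mm above the hinge plane, giving 1.5 N/mm, 6 mm at most.
- dot_orange (a point): Centre of the orange round sticker (32 mm across) on top of the lid's dome near its free edge, 95 mm from the hinge line and 15.5 mm above the hinge plane; moves with the lid (65.5 mm above the table when shut). x points along the lid to the hinge, y along the hinge line, z out of the lid's outer face.
- tub_blue: Clear take-away tub of bread rolls, about 0.43 kg, loose; its lid carries the blue dot (to be left as it is). Box 130 mm deep (x), 150 mm wide (y), 50 mm high, walls 3 mm. Origin: centre of its underside, on the table. z is up; the lid's hinge is on its +x side, the lid's free edge on its -x side (roughly towards the robot).
- lid_blue (a joint): Hinge of the blue-dot clear lid, rad: 0 = fully shut, grows as the free edge rises; starts at 0.3 to 0.75. Hinge line: along the tub's y, 65 mm from its origin towards +x, 50 mm up. The lid stays where left; about 1 N near the dot moves it. Lid plate 134 x 156 x 3 mm, on it a flat dome 100 x 120 mm, top 15 mm above the hinge plane, giving 1.5 N/mm, 6 mm at most.
- dot_blue (a point): Centre of the blue round sticker (32 mm across) on top of the lid's dome near its free edge, 95 mm from the hinge line and 15.5 mm above the hinge plane; moves with the lid (65.5 mm above the table when shut). x points along the lid to the hinge, y along the hinge line, z out of the lid's outer face.
- tub_green: Clear take-away tub of bread rolls, about 0.43 kg, loose; its lid carries the green dot (to be left as it is). Box 130 mm deep (x), 150 mm wide (y), 50 mm high, walls 3 mm. Origin: centre of its underside, on the table. z is up; the lid's hinge is on its +x side, the lid's free edge on its -x side (roughly towards the robot).
- lid_green (a joint): Hinge of the green-dot clear lid, rad: 0 = fully shut, grows as the free edge rises; starts at 0.3 to 0.75. Hinge line: along the tub's y, 65 mm from its origin towards +x, 50 mm up. The lid stays where left; about 1 N near the dot moves it. Lid plate 134 x 156 x 3 mm, on it a flat dome 100 x 120 mm, top 15 mm above the hinge plane, giving 1.5 N/mm, 6 mm at most.
- dot_green (a point): Centre of the green round sticker (32 mm across) on top of the lid's dome near its free edge, 95 mm from the hinge line and 15.5 mm above the hinge plane; moves with the lid (65.5 mm above the table when shut). x points along the lid to the hinge, y along the hinge line, z out of the lid's outer face.
- bottle: White squeeze bottle with black cap, standing loose, 56 mm across, 156 mm tall with its nozzle. Origin: centre of its underside. To be left alone.
- bowl: Small steel sauce bowl, standing loose, 84 mm across the rim, 45 mm high. Origin: centre of its underside. To be left alone.
There are look-alikes about, which are no part of the job. Leave any black, pink or yellow look-alike of the tub_orange alone.

How it is judged:
On the way, in this order (a step that is already met when the one before it is completed fails the run):
1. the fingertips are set on the orange dot (centred within 30 mm of its centre) while the lid is still ajar (contact force between the fingers and tub_orange above 0.2 N and value of joint lid_orange above 0.15 rad and horizontal distance between the grasp point and dot_orange below 0.03 m), for 0.02 s.
2. the lid with the orange dot is pressed shut by the fingers (value of joint lid_orange below 0.05 rad and contact force between the fingers and tub_orange above 0.2 N), for 0.02 s.
At the end, for the whole second after the job is handed in: The lid with the orange dot is shut to within 0.05 rad (about 6 mm at its free edge), its tub stands flat, at rest, within 30 mm of where it began; the other two tubs and their dots (so their lids, still ajar), the bottle and the bowl are within 12 mm of where they began, the bottle upright (value of joint lid_orange below 0.05 rad and distance of tub_orange from where it was at the start of the episode below 0.03 m and height (world z) of tub_orange below 0.008 m and angle between tub_orange's own z axis and vertical below 0.08 rad and linear speed of tub_orange below 0.02 m/s and distance of each of dot_blue, dot_green, tub_blue, tub_green, bottle, bowl from where it was at the start of the episode below 0.012 m and angle between bottle's own z axis and vertical below 0.1 rad and value of joint each of lid_blue, lid_green above 0.2 rad); the robot touches nothing.
It fails at once if the orange-dot tub is pressed with more than 25 N (contact force between the fingers and tub_orange above 25 N).
It fails at once if the orange-dot tub is lifted or tipped (height (world z) of tub_orange above 0.012 m or angle between tub_orange's own z axis and vertical above 0.15 rad).
It fails at once if the orange-dot tub is shoved more than 30 mm (distance of tub_orange from where it was at the start of the episode above 0.03 m).
It fails at once if the orange-dot lid is opened wider (value of joint lid_orange above 0.9 rad).
It fails at once if another tub, the bottle or the bowl is touched by the robot or moved more than 12 mm (distance of any of dot_blue, dot_green, tub_blue, tub_green, bottle, bowl from where it was at the start of the episode above 0.012 m or contact force between any of the fingers, the arm and tub_blue above 0.5 N or contact force between any of the fingers, the arm and tub_green above 0.5 N or contact force between any of the fingers, the arm and bottle above 0.5 N or contact force between any of the fingers, the arm and bowl above 0.5 N).
It also fails if it takes over 29 s, if anything falls off the work surface, if the arm or the gripper's body presses on something with over 40 N, if the wrist force passes 120 N, or if a joint passes its speed limit or range.

## Working session

There is one attempt and no reset: what is moved stays moved. The work goes in short steps, Python scripts to look and compute and a tool call to move; the robot and the scene stay as the last step left them, time stands still between calls to the robot, and variables do not carry over. Pictures are saved under pics/ and viewed, about 8 in all and at most 12, crops included, and the job is handed in when it is done.

Besides the shell and the picture viewer there is one more tool, called after "Call:" by a JSON object that holds its "op" and its "data". play_rows: Moves the arm, as the interface text tells. Its arguments: {"type":"object","properties":{"series":{"type":"array"},"squeeze":{"type":"number"}},"required":["series"]}

```bash
mkdir -p pics; cat > h.py <<'E'
import numpy as np, cv2
from rig import *
def K(p):
    f=240/np.tan(np.radians(p["vfov"])/2); return np.array([[f,0,p["cx"]],[0,f,p["cy"]],[0,0,1.]])
def ray(p,uv):
    R=cv2.Rodrigues(np.array(p["rvec"],float))[0]; t=np.array(p["tvec"],float)
    return -R.T@t, R.T@np.linalg.inv(K(p))@np.array([uv[0],uv[1],1.])
def tri(ps,uvs):
    A=np.zeros((3,3));b=np.zeros(3)
    for p,u in zip(ps,uvs):
        c,d=ray(p,u);d/=np.linalg.norm(d);M=np.eye(3)-np.outer(d,d);A+=M;b+=M@c
    return np.linalg.solve(A,b)
def proj(p,X): return cv2.projectPoints(np.array(X,float).reshape(-1,1,3),np.array(p["rvec"],float),np.array(p["tvec"],float),K(p),None)[0].reshape(-1,2)
def save(p,n): cv2.imwrite("pics/"+n,p["pixels"][:,:,::-1])
E
python3 - <<'E'
from h import *
s,t=get_image("side"),get_image("top")
save(s,"s1.png");save(t,"t1.png")
for n,p in(("side",s),("top",t)):
    print(n,ray(p,(p["cx"],p["cy"])))
    for l in("dot_orange","tub_orange","bottle","bowl"):
        print(l,[(round(m["p"],2),np.round(m["xy"]).tolist(),int(m["region"].sum())) for m in masks_of(p,l)])
print(tips_ahead,get_state()["position"],get_state()["width"])
E
```

```text
side (array([-0.23595261, -0.92293572,  0.97704684]), array([ 0.52102231,  0.59002993, -0.61676611]))
dot_orange [(0.81, [300.0, 219.0], 492), (0.66, [154.0, 213.0], 1227), (0.59, [393.0, 362.0], 2672)]
tub_orange [(0.97, [388.0, 375.0], 5515), (0.86, [155.0, 223.0], 2783), (0.85, [291.0, 244.0], 3410), (0.56, [288.0, 321.0], 4503)]
bottle [(0.92, [342.0, 177.0], 794)]
bowl [(0.95, [406.0, 218.0], 601)]
top (array([ 0.15829363, -0.05119212,  1.63370338]), array([ 2.10918619e-01,  4.76838257e-04, -9.77503508e-01]))
dot_orange [(0.91, [461.0, 282.0], 1608), (0.66, [182.0, 328.0], 1658), (0.63, [371.0, 304.0], 1573), (0.57, [293.0, 236.0], 1111)]
tub_orange [(0.98, [370.0, 306.0], 2915), (0.96, [462.0, 286.0], 3025), (0.81, [293.0, 242.0], 2747), (0.67, [183.0, 326.0], 3009)]
bottle [(0.59, [258.0, 153.0], 487)]
bowl [(0.96, [339.0, 151.0], 559)]
0.011 [0.24428502 0.52053395 0.24232911] 0.08511922011736582
```

View pics/s1.png

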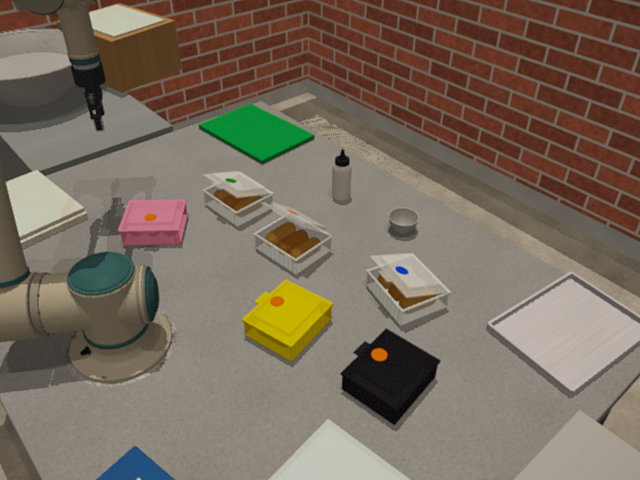

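View pics/t1.png

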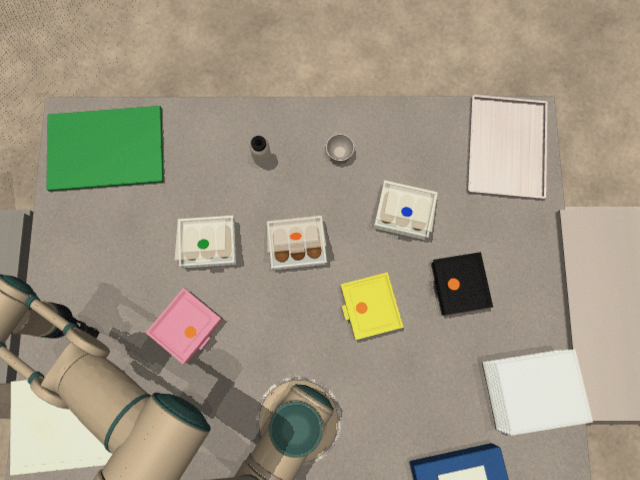

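The orange-dot tub is the clear one, at about side (293,244) and top (297,243). Its dot is at side (293,213) and top (296,237), and its lid is steeply open. The bottle is at top (258,150), the bowl at (340,148), and the green and blue tubs are on either side. The closed yellow, pink and black boxes are the look-alikes.

```bash
python3 - <<'E'
from h import *
s,t=get_image("side"),get_image("top")
def dot(p,c,r=18):
    im=p["pixels"].astype(int); m=(im[...,0]-im[...,2]>90)&(im[...,0]>170)
    w=np.zeros_like(m); w[c[1]-r:c[1]+r,c[0]-r:c[0]+r]=1; v,u=np.nonzero(m&w); print(len(u),u.min(),u.max(),v.min(),v.max()); return u.mean(),v.mean()
a,b=dot(s,(293,213)),dot(t,(296,237))
X=tri([s,t],[a,b]);print("dot",a,b,X,proj(s,X),proj(t,X))
for n,q in(("green",(203,244)),("blue",(407,212)),("bottle",(258,143)),("bowl",(340,148))):
    c,d=ray(t,q)
    for z in (.09,.156): print(n,z,np.round(c+d*(z-c[2])/d[2],3))
cv2.imwrite("pics/c1.png",np.hstack([cv2.resize(s["pixels"][165:285,233:353],(400,400),interpolation=3),cv2.resize(t["pixels"][195:285,250:340],(400,400),interpolation=3)])[:,:,::-1])
E
```

```text
15 288 296 210 214
72 290 301 232 239
dot (np.float64(292.2), np.float64(211.86666666666667)) (np.float64(295.375), np.float64(235.83333333333334)) [0.48485079 0.00683488 0.12274082] [[292.38844872 211.82271081]] [[295.28429002 235.98871853]]
green 0.09 [0.47 0.26 0.09]
green 0.156 [0.457 0.247 0.156]
blue 0.09 [ 0.559 -0.3    0.09 ]
blue 0.156 [ 0.542 -0.29   0.156]
bottle 0.09 [0.762 0.115 0.09 ]
bottle 0.156 [0.736 0.108 0.156]
bowl 0.09 [ 0.747 -0.117  0.09 ]
bowl 0.156 [ 0.721 -0.114  0.156]
```

View pics/c1.png

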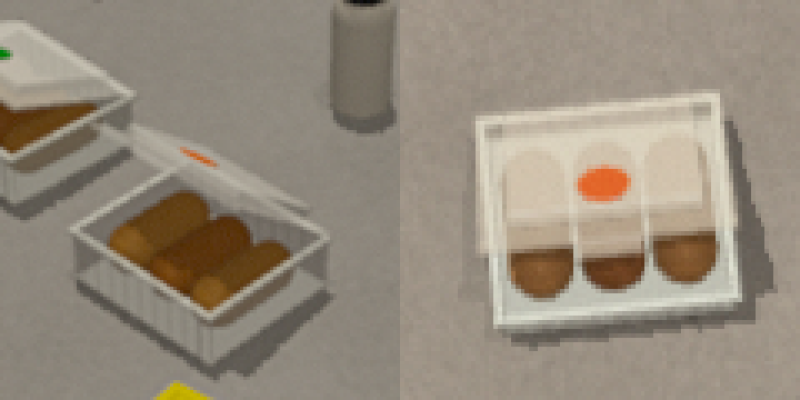

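Dot ≈ (0.485, 0.007, 0.123), lid ≈ 0.71 rad and tub yaw ≈ 0.1, so the shut dot should be near (0.452, 0.003). I'll close the fingers and go above the dot.

Call:
{"op": "play_rows", "data": {"series": [{"fingers":1,"dx":17,"dy":-36,"dz":0},{"fingers":1,"dx":17,"dy":-36,"dz":0},{"fingers":1,"dx":17,"dy":-36,"dz":0},{"fingers":1,"dx":17,"dy":-36,"dz":0},{"fingers":1,"dx":17,"dy":-36,"dz":0},{"fingers":1,"dx":17,"dy":-36,"dz":0},{"fingers":1,"dx":17,"dy":-36,"dz":0},{"fingers":1,"dx":17,"dy":-36,"dz":0},{"fingers":1,"dx":17,"dy":-36,"dz":0},{"fingers":1,"dx":17,"dy":-36,"dz":0},{"fingers":1,"dx":17,"dy":-36,"dz":0},{"fingers":1,"dx":17,"dy":-36,"dz":0}], "squeeze": 20}}

```text
invalid input at $.series[0]: expected keys fingers, dx, dy, dz, turn
```

Call:
{"op": "play_rows", "data": {"series": [{"fingers":1,"dx":17,"dy":-36,"dz":0,"turn":0},{"fingers":1,"dx":17,"dy":-36,"dz":0,"turn":0},{"fingers":1,"dx":17,"dy":-36,"dz":0,"turn":0},{"fingers":1,"dx":17,"dy":-36,"dz":0,"turn":0},{"fingers":1,"dx":17,"dy":-36,"dz":0,"turn":0},{"fingers":1,"dx":17,"dy":-36,"dz":0,"turn":0},{"fingers":1,"dx":17,"dy":-36,"dz":0,"turn":0},{"fingers":1,"dx":17,"dy":-36,"dz":0,"turn":0},{"fingers":1,"dx":17,"dy":-36,"dz":0,"turn":0},{"fingers":1,"dx":17,"dy":-36,"dz":0,"turn":0},{"fingers":1,"dx":17,"dy":-36,"dz":0,"turn":0},{"fingers":1,"dx":17,"dy":-36,"dz":0,"turn":0}], "squeeze": 20}}

```text
clock: 1.6
position: [0.4502, 0.0778, 0.2439]
ee_rot: [-0.002, 0.84, 0.543, 0.005]
contact_force: [0.2, 0.7, 0.6]
width: -0.0002
```

Call:
{"op": "play_rows", "data": {"series": [{"fingers":1,"dx":9,"dy":-18,"dz":-8,"turn":0.1},{"fingers":1,"dx":9,"dy":-18,"dz":-12,"turn":0.1},{"fingers":1,"dx":8,"dy":-16,"dz":-14,"turn":0.1},{"fingers":1,"dx":5,"dy":-11,"dz":-14,"turn":0.1},{"fingers":1,"dx":3,"dy":-5,"dz":-10,"turn":0.1},{"fingers":1,"dx":0,"dy":0,"dz":0,"turn":0},{"fingers":1,"dx":0,"dy":0,"dz":0,"turn":0}]}}

```text
clock: 2.18
position: [0.4909, -0.0039, 0.1859]
ee_rot: [0.001, 0.676, 0.737, 0.008]
contact_force: [0.4, -0.3, 0.5]
width: 0.0003
```

```bash
python3 - <<'E'
from h import *
s,t=get_image("side"),get_image("top");st=get_state();print(st["clock"],st["position"],st["contact_force"])
T=st["position"]+np.array([0,0,-tips_ahead if not callable(tips_ahead) else -tips_ahead()]);print(proj(s,T),proj(t,T))
cv2.imwrite("pics/c2.png",np.hstack([cv2.resize(s["pixels"][145:285,223:363],(400,400),interpolation=3),cv2.resize(t["pixels"][175:285,240:350],(400,400),interpolation=3)])[:,:,::-1])
E
```

```text
2.2833 [ 0.49098616 -0.00339459  0.18642182] [ 0.6791412   0.3401658  -1.02216059]
[[296.51903825 195.23424169]] [[298.48624209 229.37961305]]
```

View pics/c2.png

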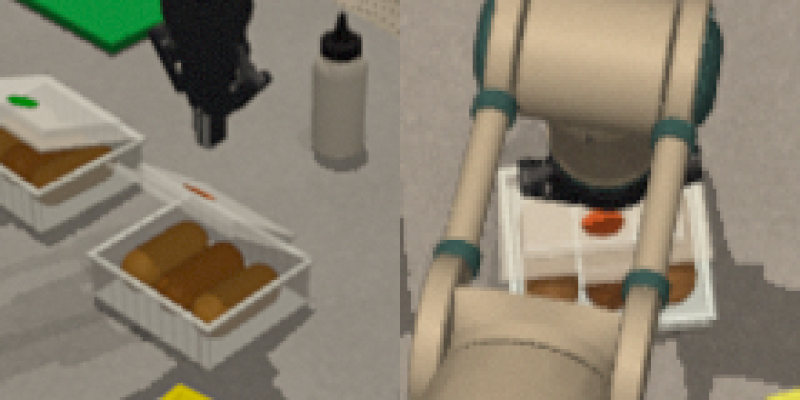

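The picture shows the fingertips above the dot: tips at side (297,195), dot at about (292,212). I'll correct y by +9 mm and descend.

Call:
{"op": "play_rows", "data": {"series": [{"fingers":1,"dx":-2,"dy":5,"dz":-10,"turn":0},{"fingers":1,"dx":-2,"dy":4,"dz":-10,"turn":0},{"fingers":1,"dx":0,"dy":0,"dz":-7,"turn":0},{"fingers":1,"dx":0,"dy":0,"dz":-3,"turn":0},{"fingers":1,"dx":0,"dy":0,"dz":-3,"turn":0}]}}

```text
clock: 2.7
position: [0.4873, 0.0095, 0.1545]
ee_rot: [0.004, 0.676, 0.737, 0.011]
contact_force: [-0.5, -0.4, 0.2]
width: -0.0003
```

Call:
{"op": "play_rows", "data": {"series": [{"fingers":1,"dx":0,"dy":-1,"dz":-3,"turn":0},{"fingers":1,"dx":0,"dy":-1,"dz":-3,"turn":0},{"fingers":1,"dx":0,"dy":0,"dz":-3,"turn":0},{"fingers":1,"dx":0,"dy":0,"dz":-3,"turn":0}]}}

```text
clock: 3.03
position: [0.4877, 0.0078, 0.1419]
ee_rot: [0.004, 0.676, 0.737, 0.011]
contact_force: [-0.4, -0.5, 0.3]
width: 0.0
```

Call:
{"op": "play_rows", "data": {"series": [{"fingers":1,"dx":0,"dy":0,"dz":-3,"turn":0},{"fingers":1,"dx":0,"dy":0,"dz":-2,"turn":0}]}}

```text
clock: 3.2
position: [0.4878, 0.0075, 0.1363]
ee_rot: [0.004, 0.676, 0.737, 0.011]
contact_force: [0.2, -0.2, -0.3]
width: -0.0
```

Call:
{"op": "play_rows", "data": {"series": [{"fingers":1,"dx":0,"dy":0,"dz":-3,"turn":0},{"fingers":1,"dx":0,"dy":0,"dz":-3,"turn":0}]}}

```text
clock: 3.37
position: [0.4883, 0.0073, 0.1301]
ee_rot: [0.005, 0.676, 0.737, 0.011]
contact_force: [-0.7, -0.7, 0.4]
width: 0.0001
```

Call:
{"op": "play_rows", "data": {"series": [{"fingers":1,"dx":0,"dy":0,"dz":-3,"turn":0}]}}

```text
clock: 3.45
position: [0.4885, 0.0072, 0.1269]
ee_rot: [0.005, 0.676, 0.737, 0.011]
contact_force: [-0.4, 0.3, 0.7]
width: -0.0001
```

```bash
python3 - <<'E'
from h import *
s=get_image("side");st=get_state();print(st["clock"],st["position"],st["contact_force"])
T=st["position"]+np.array([0,0,-.011]);print(proj(s,T))
cv2.imwrite("pics/c3.png",cv2.resize(s["pixels"][165:285,233:353],(600,600),interpolation=3)[:,:,::-1])
E
```

```text
3.5 [0.48802489 0.00726729 0.12626194] [ 0.01402341  0.64177568 -0.36699431]
[[293.33492214 213.67982371]]
```

View pics/c3.png

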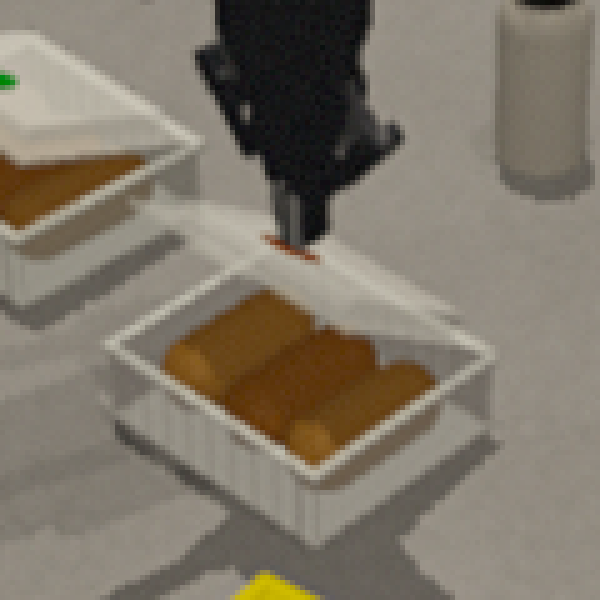

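The fingertips rest on the dot at crop (290,247), and the lid is beginning to yield. I'll follow the arc down.

Call:
{"op": "play_rows", "data": {"series": [{"fingers":1,"dx":-3,"dy":0,"dz":-3,"turn":0},{"fingers":1,"dx":-3,"dy":0,"dz":-3,"turn":0},{"fingers":1,"dx":-3,"dy":-1,"dz":-3,"turn":0},{"fingers":1,"dx":-3,"dy":0,"dz":-3,"turn":0},{"fingers":1,"dx":-3,"dy":0,"dz":-3,"turn":0}]}}

```text
clock: 3.92
position: [0.473, 0.006, 0.1103]
ee_rot: [0.006, 0.676, 0.737, 0.012]
contact_force: [0.2, 0.9, 1.6]
width: 0.0002
```

Call:
{"op": "play_rows", "data": {"series": [{"fingers":1,"dx":-2,"dy":0,"dz":-3,"turn":0},{"fingers":1,"dx":-2,"dy":-1,"dz":-3,"turn":0},{"fingers":1,"dx":-2,"dy":0,"dz":-3,"turn":0},{"fingers":1,"dx":-2,"dy":0,"dz":-3,"turn":0},{"fingers":1,"dx":-1,"dy":0,"dz":-3,"turn":0}]}}

```text
clock: 4.33
position: [0.4619, 0.005, 0.0937]
ee_rot: [0.005, 0.676, 0.737, 0.012]
contact_force: [-0.4, 0.2, -0.0]
width: 0.0002
```

```bash
python3 - <<'E'
from h import *
s=get_image("side");st=get_state();print(st["clock"],st["position"],st["contact_force"])
cv2.imwrite("pics/c4.png",cv2.resize(s["pixels"][165:285,233:353],(600,600),interpolation=3)[:,:,::-1])
E
```

```text
4.3833 [0.46126578 0.0050348  0.09312036] [ 0.13341997 -0.55001042  0.34328125]
```

View pics/c4.png

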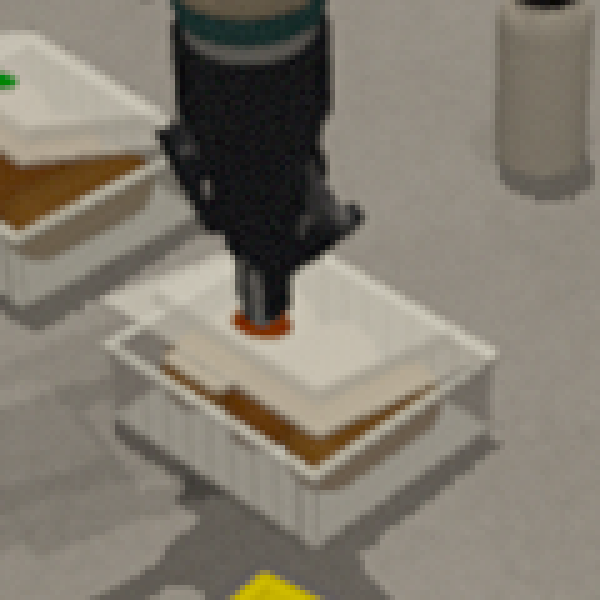

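The fingers are still on the dot at crop (262,325). The lid is about half closed and the tub hasn't moved. Next come the final 17–20 mm in small steps, watching the force.

Call:
{"op": "play_rows", "data": {"series": [{"fingers":1,"dx":-1,"dy":0,"dz":-3,"turn":0},{"fingers":1,"dx":-1,"dy":0,"dz":-3,"turn":0},{"fingers":1,"dx":-1,"dy":0,"dz":-3,"turn":0},{"fingers":1,"dx":-1,"dy":0,"dz":-2,"turn":0}]}}

```text
clock: 4.72
position: [0.4574, 0.005, 0.0812]
ee_rot: [0.005, 0.676, 0.737, 0.011]
contact_force: [0.2, -0.4, 0.9]
width: 0.0001
```

Call:
{"op": "play_rows", "data": {"series": [{"fingers":1,"dx":0,"dy":0,"dz":-2,"turn":0},{"fingers":1,"dx":0,"dy":0,"dz":-2,"turn":0}]}}

```text
clock: 4.88
position: [0.4569, 0.005, 0.0766]
ee_rot: [0.005, 0.676, 0.737, 0.011]
contact_force: [0.1, 0.1, 0.2]
width: 0.0004
```

Call:
{"op": "play_rows", "data": {"series": [{"fingers":1,"dx":0,"dy":0,"dz":-1,"turn":0}]}}

```text
clock: 4.97
position: [0.4567, 0.005, 0.0753]
ee_rot: [0.004, 0.676, 0.737, 0.011]
contact_force: [-0.4, -0.1, 1.4]
width: -0.0
```

Call:
{"op": "play_rows", "data": {"series": [{"fingers":1,"dx":0,"dy":0,"dz":-1,"turn":0},{"fingers":1,"dx":0,"dy":0,"dz":-1,"turn":0}]}}

```text
clock: 5.13
position: [0.4568, 0.005, 0.0733]
ee_rot: [0.004, 0.676, 0.737, 0.011]
contact_force: [-1.0, -0.1, 4.7]
width: 0.0003
```

Call:
{"op": "play_rows", "data": {"series": [{"fingers":1,"dx":0,"dy":0,"dz":-1,"turn":0}]}}

```text
clock: 5.22
position: [0.4567, 0.005, 0.0725]
ee_rot: [0.004, 0.676, 0.737, 0.011]
contact_force: [-1.6, 0.8, 5.4]
width: 0.0
```

The force rose to about 5.4 N, in line with the dome's stiffness, so the lid is on its seat. One more mm, then a look.

Call:
{"op": "play_rows", "data": {"series": [{"fingers":1,"dx":0,"dy":0,"dz":-1,"turn":0},{"fingers":1,"dx":0,"dy":0,"dz":0,"turn":0}]}}

```text
clock: 5.38
position: [0.4568, 0.005, 0.072]
ee_rot: [0.004, 0.676, 0.737, 0.011]
contact_force: [-1.1, 0.1, 5.2]
width: 0.0
```

Call:
{"op": "play_rows", "data": {"series": [{"fingers":1,"dx":0,"dy":0,"dz":3,"turn":0},{"fingers":1,"dx":0,"dy":0,"dz":6,"turn":0},{"fingers":1,"dx":0,"dy":0,"dz":15,"turn":0},{"fingers":1,"dx":0,"dy":0,"dz":25,"turn":0},{"fingers":1,"dx":0,"dy":0,"dz":30,"turn":0},{"fingers":1,"dx":0,"dy":0,"dz":30,"turn":0},{"fingers":1,"dx":0,"dy":0,"dz":20,"turn":0},{"fingers":1,"dx":0,"dy":0,"dz":0,"turn":0}]}}

```text
clock: 6.05
position: [0.4548, 0.0056, 0.2067]
ee_rot: [0.003, 0.676, 0.737, 0.01]
contact_force: [0.4, 0.8, 0.7]
width: 0.0
```

```bash
python3 - <<'E'
from h import *
s=get_image("side");st=get_state();print(st["clock"],st["position"],st["contact_force"])
im=s["pixels"].astype(int);m=(im[...,0]-im[...,2]>90)&(im[...,0]>170);m[:215]=0;m[250:]=0;m[:,:265]=0;m[:,310:]=0
v,u=np.nonzero(m);print(len(u),u.mean(),v.mean(),"shut expected",proj(s,[.452,.0035,.0655]))
c,d=ray(s,(u.mean(),v.mean()));
for z in(.0655,.072):print(c+d*(z-c[2])/d[2])
cv2.imwrite("pics/c5.png",cv2.resize(s["pixels"][165:285,233:353],(600,600),interpolation=3)[:,:,::-1])
E
```

```text
6.1 [0.45405469 0.00566329 0.20514174] [ 0.10503504 -0.38434949 -0.59099772]
67 284.089552238806 234.88059701492537 shut expected [[283.53099244 235.7296882 ]]
[0.45520636 0.00531496 0.0655    ]
[ 0.45027789 -0.00130415  0.072     ]
```

View pics/c5.png

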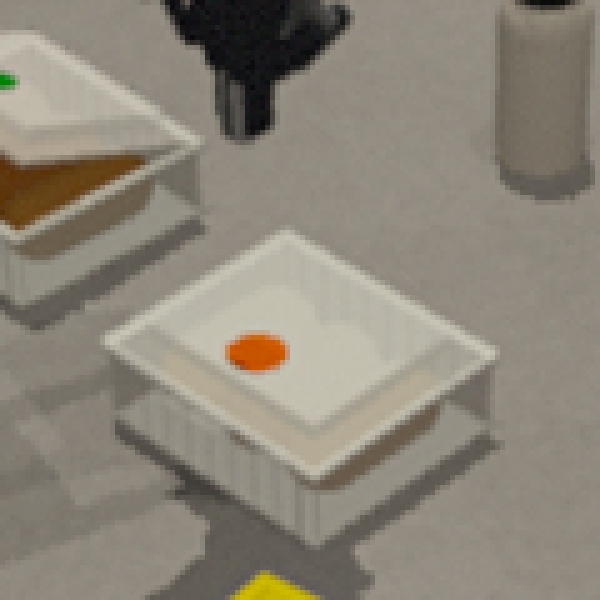

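The picture shows the lid flush with the tub rim and the dot at crop (257,352), where a shut lid would put it. The tub is in place and the gripper is well clear.

```bash
python3 -c "
from rig import *
print(sign_off())"
```

```text
the job is handed in; nothing more can be done
None
```

The orange-dot lid is pressed shut, and I handed the job in; no verdict was reported.

- **How it went:** I set the closed fingertips on the dot while the lid was ajar (I estimated about 0.7 rad). I then followed the lid's arc down and pressed to about 5 N. Each force reading was well under the 25 N limit. After that I lifted about 13 cm clear.
- **Seating:** The last side picture shows the lid flush with the tub rim. The dot was within about 1 pixel of where a shut lid should put it. The fingertip height under load matches the dome pressed in about 4 mm on a seated lid.
- **Tub and neighbours:** The tub looked unmoved in the pictures, and so did the parts of the green-dot tub and the bottle that showed. I did not take another picture of the blue-dot tub or the bowl, but the arm did not go near them.
- **Weak readings:** The force readings carry about 1 N of noise, so they could not confirm the first light touch. I judged that from the picture of the fingers on the dot, with the dot already lower. No check failed or disagreed.

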